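# Make up two ambulance kit trays from stock

### The job

Make up the two grey kit trays from the stock on the teal mat. The wide tray takes the large syringe, laid in its long trough, the large vial, standing in its square cell, and the pulse oximeter, lying flat and display up along the remaining oblong cell; the narrow tray takes the small syringe, laid in its trough, and the small vial, standing in its square cell. Everything must rest on the tray's floor within its compartment; the vials are glass, so never tip or drop them, and leave the tape roll, the hand-gel bottle and the sharps bin where they are.

Things in the scene. Friction and masses are not known exactly. Their poses are not given: they have to be found in the camera images.
- wide_tray: Wide grey tray, fixed, 160 (x) x 122 (y) x 15 mm; floor 3, walls 4 mm thick. Origin: centre of underside; x lengthwise, z up. Inside (mm): trough 152 x 52, centre (0,31), its long walls cut away for fingers at x -30..30; square cell 58 x 58, centre (47,-28); oblong cell 90 (x) x 58, centre (-31,-28); the wall between the cells (x 14..18) runs only from y -57 to -15.
- narrow_tray: Narrow grey tray, fixed, 158 (x) x 48 (y) x 15 mm; floor 3, walls 4 mm thick. Origin: centre of underside; x lengthwise, z up. Inside (mm): trough 106 (x) x 40, centre (-22,0), its long walls cut away for fingers at x -52..8; square cell 40 x 40, centre (55,0).
- large_syringe: Starts on the flat fixed 2 mm dark teal stock mat. Large syringe lying flat: clear barrel 21 mm diameter, 87 long, white plunger and tip cap, 125 mm overall, 30 g. Flange 36 mm wide, 21 high: it lies level and does not roll. Origin on the underside below mid-barrel; x along the barrel to the tip cap (-64 to +61 mm, flange at -45), z up. Either way round is fine.
- small_syringe: Starts on the flat fixed 2 mm dark teal stock mat. Small syringe lying flat: barrel 14 mm diameter, 60 long, 88 mm overall, 18 g. Flange 24 mm wide, 14 high. Origin on the underside below mid-barrel; x along the barrel to the tip cap (-44 to +44 mm, flange at -32), z up. Either way round is fine.
- large_vial: Starts on the flat fixed 2 mm dark teal stock mat. Large standing amber glass vial with a paper label and an aluminium crimp cap: body 42 mm in diameter and 53 mm high, then a narrower neck and a cap 22 mm in diameter, 73 mm high in all, about 100 g. Origin at the centre of its underside, z up.
- small_vial: Starts on the flat fixed 2 mm dark teal stock mat. Small standing amber glass vial, as the large one: body 24 mm in diameter and 34 mm high, cap 18 mm in diameter, 48 mm high in all, about 25 g. Origin at the centre of its underside, z up.
- oximeter: Starts on the flat fixed 2 mm dark teal stock mat. Fingertip pulse oximeter, a white clip with a black display and a grey button on top: 60 (x) x 34 (y) x 32 mm high, rigid, about 55 g. Origin at the centre of its underside, z up (the display side), x along its length. It may lie either way round in its cell.
- tape_roll: Bystander: loose roll of white tape lying on the counter, 60 mm in diameter, 25 mm high. Origin at the centre of its underside.
- gel_bottle: Bystander: loose pump bottle of hand gel, 60 mm in diameter, 167 mm high, on the counter. Origin at the centre of its underside.
- sharps_bin: Bystander: loose yellow sharps bin with a red lid, 118 x 118 x 149 mm high, on the counter to the robot's right. Origin at the centre of its underside.

How it is judged (in metres and radians):
At the end, for the whole second after the job is handed in: Each thing rests released on its compartment floor (height to 4 mm), within 12 mm of the compartment's centre (large syringe, oximeter 18 along; oximeter 14 across); vials, oximeter upright to 0.15 rad; syringes flat to 0.2; syringes, oximeter along the tray to 0.4 (x of large_syringe in the frame of wide_tray between -0.018 and 0.018 m and y of large_syringe in the frame of wide_tray between 0.019 and 0.043 m and z of large_syringe in the frame of wide_tray between -0.001 and 0.007 m and linear speed of each of large_syringe, large_vial, oximeter, small_syringe, small_vial below 0.02 m/s and angle between the x axis of each of large_syringe, oximeter and the x axis of wide_tray, either way round below 0.4 rad and angle between the z axis of each of large_syringe, oximeter and the z axis of wide_tray, either way round below 0.2 rad and x of large_vial in the frame of wide_tray between 0.035 and 0.059 m and y of large_vial in the frame of wide_tray between -0.04 and -0.016 m and z of large_vial in the frame of wide_tray between -0.001 and 0.007 m and angle between each of large_vial, oximeter, small_vial's own z axis and vertical below 0.15 rad and x of oximeter in the frame of wide_tray between -0.049 and -0.013 m and y of oximeter in the frame of wide_tray between -0.042 and -0.014 m and z of oximeter in the frame of wide_tray between -0.001 and 0.007 m and x of small_syringe in the frame of narrow_tray between -0.034 and -0.01 m and y of small_syringe in the frame of narrow_tray between -0.012 and 0.012 m and z of small_syringe in the frame of narrow_tray between -0.001 and 0.007 m and angle between the x axis of small_syringe and the x axis of narrow_tray, either way round below 0.4 rad and angle between the z axis of small_syringe and the z axis of narrow_tray, either way round below 0.2 rad and x of small_vial in the frame of narrow_tray between 0.043 and 0.067 m and y of small_vial in the frame of narrow_tray between -0.012 and 0.012 m and z of small_vial in the frame of narrow_tray between -0.001 and 0.007 m); the robot touches nothing.
It fails at once if the tape roll is pushed or carried more than 30 mm from where it stood (distance of tape_roll from where it was at the start of the episode above 0.03 m).
It fails at once if the hand-gel bottle is pushed or carried more than 30 mm from where it stood (distance of gel_bottle from where it was at the start of the episode above 0.03 m).
It fails at once if the sharps bin is pushed or carried more than 30 mm from where it stood (distance of sharps_bin from where it was at the start of the episode above 0.03 m).
It fails at once if a glass vial is tipped more than 35 degrees (angle between any of large_vial, small_vial's own z axis and vertical above 0.61 rad).
It fails at once if a glass vial is dropped (faster than 0.7 m/s, a fall of about 25 mm, with no finger touching it) ((linear speed of large_vial above 0.7 m/s and contact force between the fingers and large_vial below 0.05 N) or (linear speed of small_vial above 0.7 m/s and contact force between the fingers and small_vial below 0.05 N)).
It also fails if it takes over 128 s, if anything falls off the work surface, if the arm or the gripper's body presses on something with over 40 N, if the wrist force passes 120 N, or if a joint passes its speed limit or range.

### The arm

A 7-joint arm with a two-finger parallel gripper is mounted at the origin on the work surface. World frame = base frame: x ahead of the robot, y to its left, z up, the work surface at z = 0. Lengths are in mm, angles in degrees, forces in N, time in s.
With the tool pointing down it reaches from about 400 to 850 mm from the base axis. Payload 10.4 kg.
Tool frame: the origin (TCP) lies at the very end of the fingers, on their centre line; the grasp point (between the pads) lies 19 mm behind it; z points along the fingers, y is the line along which they close (so a half turn about z gives the same grasp; the last joint's range is limited). The gripper opens to 87 mm and grips with 3 to 60 N. Pads are 19 mm wide; open, the fingers measure 117 mm over their backs; the gripper's body (75 mm by 190 mm) begins 51 mm behind the grasp point.
Start: joints at [-72.743, 19.034, -3.707, 83.658, 1.238, 77.344, -5.071], TCP at [198.844, 592.548, 222.576] pointing down, gripper open.
Joint ranges: [-148.97, 148.97], [-28.65, 121.19], [-84.17, 76.75], [9.2, 138.47], [-72.65, 252.65], [3.7, 117.97], [-149.18, 149.18]. Speed limits (degrees/s): [127.2, 127.2, 159.86, 159.86, 180, 180, 180].

### API

Orientations are given as [roll, pitch, yaw] about the fixed x, y, z axes, in that order (R = Rz(yaw) Ry(pitch) Rx(roll)).
In Python, from bench import manip gives the robot as it stands.
- The arm moves only by the shell command python3 -m jog 'ROWS' [FORCE]. ROWS is JSON, a list of rows, each an object of numbers: "ax", "ay", "az": the turn, a rotation vector about the world's x, y, z in degrees; "dx", "dy", "dz": the shift along the world's x, y, z in m; "grip": the opening, from -1 (shut) to 1 (fully open). In form: [{"ax": .., "ay": .., "az": .., "dx": .., "dy": .., "dz": .., "grip": ..}, ...]. A call has 1 to 5 rows; each row shifts and turns the commanded pose from where the row before left it; what a row does not reach is not made up. A row lasts 1/10 s, in which the tool goes at most 50 mm and 8.59 degrees, less where a joint would pass 70% of its speed; a pose out of reach is approached as far as the arm can. A call with a gripper value outside its range is refused whole. The fingers move at their own pace and stop on an object; FORCE is the grip in N (left out, the last holds). Time passes only in rows, so rows that do not move let the fingers close. It gives the time, the measured TCP pose, the force, the opening and the grip force at its end, in the units of the state.
- manip.observe(): the state, without advancing time (a new reading comes with each control period).
- manip.camera(name): name is "side" or "top"; returns the picture (384x512x3 uint8, red, green, blue); there is no depth.
- manip.camera_model(name): a dict with "fx", "fy", "cx", "cy" (pixels), "R" (3x3) and "t" (3): a world point X has camera coordinates R X + t. Camera axes: x right, y down, z forward; pixel columns grow to the right and rows downward; lengths in mm; the calibration is good to about 2 mm. A picture is of the moment at which its call begins. camera_model takes no time and is no camera call.
- manip.hand_in(): hands the job in; it is judged then, once.
The state is a dict: "t": time; "joint_positions": joint angles; "joint_vel": joint speeds; "joint_efforts": joint torques, N m; "ee_pos": TCP position; "orientation": TCP orientation; "wrist_force": force on the tool from outside, world axes, zero at the start; "moment": the same for the moment, N m; "gripper_width": opening from 0.0 (shut) to 1.0 (fully open); "grasp_force": force on a finger pad.
Only numpy, scipy, OpenCV 4.12 (cv2) and the standard library are available. Lean on these libraries where they do the work, as an engineer would, in place of code of your own. Each camera call takes 0.05 s, during which the arm holds its last target. There are 200 camera calls.

## Working session

There is one attempt and no reset: what is moved stays moved. The work goes in short steps, Python scripts to look and compute and a shell command to move; the robot and the scene stay as the last step left them, time stands still between calls to the robot, and variables do not carry over. Pictures are saved under pics/ and viewed, at most 14 in all, crops included, and the job is handed in when it is done.

```bash
mkdir -p pics; python3 - <<'E'
from bench import manip
import cv2
for n in("top","side"):
    cv2.imwrite(f"pics/{n}0.png",manip.camera(n)[:,:,::-1])
    m=manip.camera_model(n);print(n,m)
print(manip.observe())
E
```

```text
top {'fx': 464.47026533469443, 'fy': 464.47026533469443, 'cx': 255.56175812785625, 'cy': 187.40572299303932, 'R': array([[-0.02307557, -0.99972629,  0.00385456],
       [-0.98443372,  0.02205029, -0.17436755],
       [ 0.17423483, -0.00781819, -0.98467309]]), 't': array([-120.96929304,  572.20715845, 1399.11094438])}
side {'fx': 353.669344524463, 'fy': 353.669344524463, 'cx': 258.8986991829483, 'cy': 192.13998235986136, 'R': array([[ 0.97330061, -0.22937432, -0.00856378],
       [-0.14191979, -0.57204465, -0.80785128],
       [ 0.18040147,  0.78749752, -0.58932416]]), 't': array([-606.12270276,   69.20552655, 1242.85463312])}
{'t': 0.1, 'joint_positions': array([-72.74365543,  19.06882257,  -3.70639608,  83.70020148,
         1.23527447,  77.34408785,  -5.07145043]), 'joint_vel': array([ 0.05399446, -0.07348555, -0.11887538, -0.21150057,  0.01785858,
       -0.10454283,  0.04992432]), 'joint_efforts': array([ 7.10173499e-04, -6.24542141e+01,  2.43505987e-02, -3.90723324e+01,
       -6.13645837e-02,  3.65384656e-02,  2.67830728e-05]), 'ee_pos': array([198.7318846 , 592.1979649 , 221.83661777]), 'orientation': array([-1.79926612e+02,  1.26367014e-03,  1.61447968e+02]), 'wrist_force': array([ 0.06963178, -0.16207356,  0.03322565]), 'moment': array([-0.02229724, -0.00164794, -0.06034758]), 'grasp_force': 0.0, 'gripper_width': 0.9999904042859542}
```

View pics/top0.png

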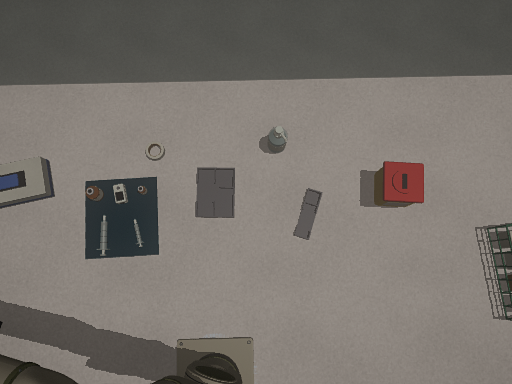

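View pics/side0.png

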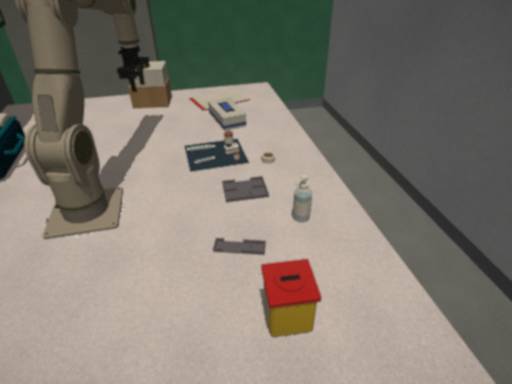

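The top view shows the mat at cols 85-158, rows 178-258. On it are the vials at (95,192) and (141,189), the oximeter at (120,193) and the syringes at (104,235) and (139,233). The wide tray is at (215,192) and the narrow tray at (308,214). I'll enlarge both areas.

```bash
python3 - <<'E'
import cv2
i=cv2.imread("pics/top0.png")
a=cv2.resize(i[172:264,80:165],None,fx=6.4,fy=6.4,interpolation=cv2.INTER_CUBIC)
cv2.imwrite("pics/a.png",a)
b=cv2.resize(i[160:245,190:325],None,fx=5.9,fy=5.9,interpolation=cv2.INTER_CUBIC)
cv2.imwrite("pics/b.png",cv2.convertScaleAbs(b,alpha=1.6))
E
```

```text
(no output)
```

View pics/a.png

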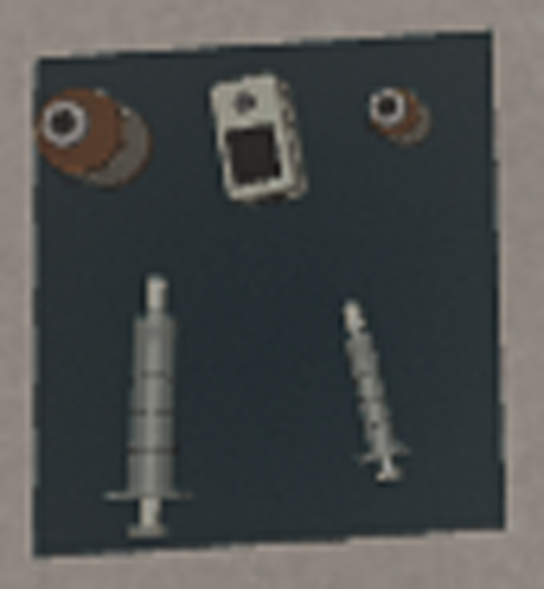

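View pics/b.png

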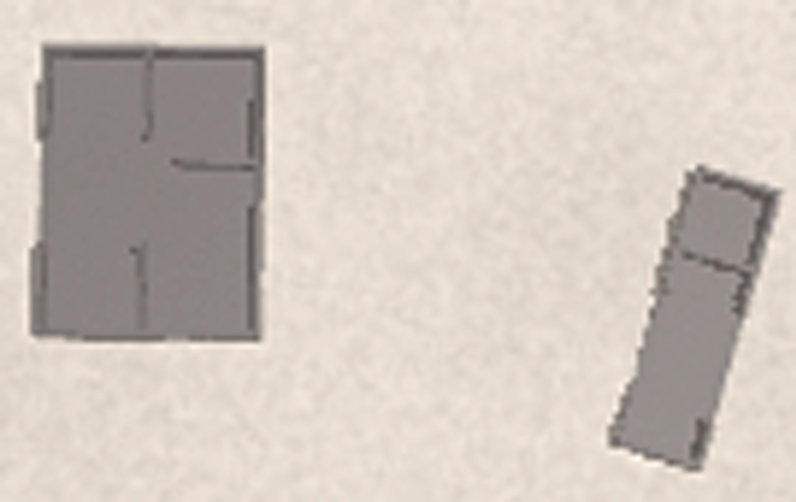

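The crops show the following:
- **Large vial:** cap at crop (63,122).
- **Small vial:** cap at (387,104).
- **Oximeter:** top face spans (211..285, 75..200), tilted slightly.
- **Large syringe:** from (156,276) to (147,535).
- **Small syringe:** from (350,302) to (389,478).
- **Wide tray:** its trough is on the left and its square cell at upper right.
- **Narrow tray:** its square cell is at the top.

So both trays' x axes point roughly along world +x.

```bash
cat > h.py <<'E'
import numpy as np,cv2
from bench import manip
def ray(n,u,v,z):
    m=manip.camera_model(n);R=m["R"];C=-R.T@m["t"]
    d=R.T@np.array([(u-m["cx"])/m["fx"],(v-m["cy"])/m["fy"],1])
    return C+d*(z-C[2])/d[2]
def proj(n,p):
    m=manip.camera_model(n);c=m["R"]@np.array(p,float)+m["t"]
    return np.array([m["fx"]*c[0]/c[2]+m["cx"],m["fy"]*c[1]/c[2]+m["cy"]])
E
python3 - <<'E'
from h import *
np.set_printoptions(precision=1,suppress=True)
i=cv2.imread("pics/top0.png")
up=lambda r,s:cv2.resize(i[r[0]:r[1],r[2]:r[3]],None,fx=s,fy=s,interpolation=cv2.INTER_CUBIC)
def pix(p,r,s): return (np.array(p,float)+.5)/s-.5+[r[2],r[0]]
# trays
r=(160,245,190,325);s=8
g=cv2.cvtColor(up(r,s),cv2.COLOR_BGR2GRAY)
_,m=cv2.threshold(g,0,255,cv2.THRESH_BINARY_INV+cv2.THRESH_OTSU)
for c in cv2.findContours(m,cv2.RETR_EXTERNAL,cv2.CHAIN_APPROX_NONE)[0]:
    if cv2.contourArea(c)<8000: continue
    W=np.array([ray("top",*pix(q,r,s),12)[:2] for q in c[:,0]],np.float32)
    print("tray",cv2.minAreaRect(W))
r=(180,257,87,157);s=8
b=up(r,s);g=cv2.cvtColor(b,cv2.COLOR_BGR2GRAY)
_,m=cv2.threshold(g,0,255,cv2.THRESH_BINARY+cv2.THRESH_OTSU)
for c in cv2.findContours(m,cv2.RETR_EXTERNAL,cv2.CHAIN_APPROX_NONE)[0]:
    if cv2.contourArea(c)<600: continue
    x=cv2.boundingRect(c)
    for z in (12.5,34):
        W=np.array([ray("top",*pix(q,r,s),z)[:2] for q in c[:,0]],np.float32)
        print(x,z,cv2.minAreaRect(W),cv2.fitLine(W,2,0,.1,.1).ravel())
R0=(172,264,80,165)
for n,p,z in (("LV",(63,122),75),("SV",(387,104),50),("LSt",(156,276),12.5),("LSb",(147,535),12.5),("SSt",(350,302),9),("SSb",(389,478),9),
  ("ox",(211,88),34),("ox",(276,73),34),("ox",(299,192),34),("ox",(232,202),34),("matTR",(491,31),2),("matTL",(37,58),2)):
    print(n,ray("top",*pix(p,R0,6.4),z))
# side caps: brightest look
for n,z,q in (("tape",12,(155,151)),("gel",160,(279,132))): print(n,ray("top",*q,z))
E
```

```text
tray ((489.5448303222656, -295.6024169921875), (55.961971282958984, 162.1725311279297), 71.41678619384766)
tray ((564.0375366210938, -3.1706314086914062), (126.715576171875, 164.32284545898438), 88.3405990600586)
(372, 597, 188, 19) 12.5 ((368.6385803222656, 216.28060913085938), (72.87887573242188, 6.950906276702881), 88.68489837646484) [  0.   -1.  367.6 215. ]Traceback (most recent call last):
  File "<stdin>", line 21, in <module>
  File "h.py", line 4, in ray
    m=manip.camera_model(n);R=m["R"];C=-R.T@m["t"]
ValueError: time passes only in moves, steps and waits
```

```bash
cat > h.py <<'E'
import numpy as np,cv2
from bench import manip
M={n:manip.camera_model(n) for n in("top","side")}
def ray(n,u,v,z):
    m=M[n];R=m["R"];C=-R.T@m["t"]
    d=R.T@np.array([(u-m["cx"])/m["fx"],(v-m["cy"])/m["fy"],1])
    return C+d*(z-C[2])/d[2]
def proj(n,p):
    m=M[n];c=m["R"]@np.array(p,float)+m["t"]
    return np.array([m["fx"]*c[0]/c[2]+m["cx"],m["fy"]*c[1]/c[2]+m["cy"]])
E
cat > m.py <<'E'
from h import *
np.set_printoptions(precision=1,suppress=True)
i=cv2.imread("pics/top0.png")
up=lambda r,s:cv2.resize(i[r[0]:r[1],r[2]:r[3]],None,fx=s,fy=s,interpolation=cv2.INTER_CUBIC)
def pix(p,r,s): return (np.array(p,float)+.5)/s-.5+[r[2],r[0]]
r=(181,256,88,156);s=8
b=up(r,s);g=cv2.cvtColor(b,cv2.COLOR_BGR2GRAY)
_,m=cv2.threshold(g,0,255,cv2.THRESH_BINARY+cv2.THRESH_OTSU)
for c in cv2.findContours(m,cv2.RETR_EXTERNAL,cv2.CHAIN_APPROX_NONE)[0]:
    if cv2.contourArea(c)<600: continue
    x=cv2.boundingRect(c)
    for z in (12.5,34):
        W=np.array([ray("top",*pix(q,r,s),z)[:2] for q in c[:,0]],np.float32)
        print(x,z,cv2.minAreaRect(W),cv2.fitLine(W,2,0,.1,.1).ravel())
R0=(172,264,80,165)
for n,p,z in (("LV",(63,122),75),("SV",(387,104),50),("LSt",(156,276),12.5),("LSb",(147,535),12.5),("SSt",(350,302),9),("SSb",(389,478),9),
  ("ox",(211,88),34),("ox",(276,73),34),("ox",(299,192),34),("ox",(232,202),34),("matTR",(491,31),2),("matTL",(37,58),2)):
    print(n,ray("top",*pix(p,R0,6.4),z))
for n,z,q in (("tape",12,(155,151)),("gel",160,(279,132))): print(n,ray("top",*q,z))
E
python3 m.py
```

```text
(462, 589, 82, 11) 12.5 ((369.7825927734375, 198.84228515625), (31.5990047454834, 3.8630313873291016), 88.68487548828125) [  0.   -1.  369.4 198.2]
(462, 589, 82, 11) 34 ((369.0044250488281, 194.12594604492188), (31.13540267944336, 3.8063552379608154), 88.68441009521484) [  0.   -1.  368.7 193.5]
(366, 304, 71, 225) 12.5 ((440.53594970703125, 239.72622680664062), (90.72071838378906, 18.425270080566406), 9.453706741333008) [  1.    0.2 437.3 240.6]
(366, 304, 71, 225) 34 ((438.719482421875, 234.41001892089844), (89.38970184326172, 18.15496253967285), 9.453683853149414) [  1.    0.2 435.5 235.2]
(69, 273, 88, 327) 12.5 ((434.42205810546875, 345.612548828125), (33.746097564697266, 127.57872009277344), 82.25055694580078) [  1.   -0.  428.1 348.9]
(69, 273, 88, 327) 34 ((432.6954040527344, 338.7428894042969), (33.25096893310547, 125.7069091796875), 82.25056457519531) [  1.   -0.  426.5 342. ]
(0, 53, 45, 60) 12.5 ((576.8435668945312, 393.9321594238281), (24.145172119140625, 17.522085189819336), 2.281672954559326) [  1.    0.1 577.4 394.8]
(0, 53, 45, 60) 34 ((573.0272216796875, 386.353485
[... 327 characters left out ...]
2, 17.31610107421875), 1.0995585918426514) [  0.9   0.4 577.8 230. ]
(198, 19, 121, 160) 12.5 ((566.7572631835938, 299.917236328125), (66.43584442138672, 40.15703582763672), 11.144118309020996) [  0.9   0.3 566.6 298.8]
(198, 19, 121, 160) 34 ((563.0889282226562, 293.7179870605469), (65.46109008789062, 39.5678825378418), 11.144042015075684) [  0.9   0.3 563.  292.7]
LV [566.3 374.6  75. ]
SV [576.1 226.2  50. ]
LSt [499.  347.8  12.5]
LSb [372.1 347.9  12.5]
SSt [484.3 252.5   9. ]
SSb [397.2 231.5   9. ]
ox [589. 317.  34.]
ox [595.8 285.2  34. ]
ox [536.2 272.3  34. ]
ox [532. 305.  34.]
matTR [621.2 186.2   2. ]
matTL [612.4 414.9   2. ]
tape [703.5 189.5  12. ]
gel [ 714.  -205.9  160. ]
```

```bash
cat > ov.py <<'E'
from h import *
np.set_printoptions(precision=1,suppress=True)
B=(190,160)
px=lambda u,v:((u+.5)/5.9-.5+B[0],(v+.5)/5.9-.5+B[1])
for n,u,v,z in (("wTL",42,45,15),("wTR",264,45,15),("wBR",262,340,0),("wBL",32,337,0),("div",171,160,15),("divR",255,168,15),("wall",150,50,15),("wallend",135,245,15),
 ("nTR",780,187,15),("nBR",702,470,0),("nTL",697,166,15),("nBL",608,442,0),("ndivL",683,255,15),("ndivR",750,270,15)):
    print(n,ray("top",*px(u,v),z))
def box(c,yaw,x0,x1,y0,y1,z):
    a=np.deg2rad(yaw);R=np.array([[np.cos(a),-np.sin(a)],[np.sin(a),np.cos(a)]])
    return [np.r_[R@p+c,z] for p in ((x0,y0),(x1,y0),(x1,y1),(x0,y1))]
T=(((564,-5),-1.7,80,61),((489,-298.5),-18.6,79,24))
out=[]
for n,(u0,v0,w,h) in (("top",(190,160,140,85)),("side",(205,165,75,100))):
    s=5 if n=="top" else 5
    im=cv2.imread(f"pics/{n}0.png")[v0:v0+h,u0:u0+w]
    im=cv2.convertScaleAbs(cv2.resize(im,None,fx=s,fy=s,interpolation=cv2.INTER_CUBIC),alpha=1.6)
    for c,y,a,b in T:
        for z,col in ((15,(0,0,255)),(0,(255,0,0))):
            p=np.array([((proj(n,q)-[u0,v0])+.5)*s-.5 for q in box(np.array(c),y,-a,a,-b,b,z)],int)
            cv2.polylines(im,[p],True,col,1)
    out.append(im)
cv2.imwrite("pics/ov_top.png",out[0]);cv2.imwrite("pics/ov_side.png",out[1])
E
python3 ov.py
```

```text
wTL [645.9  53.8  15. ]
wTR [643.2 -67.3  15. ]
wBR [483.1 -63.2   0. ]
wBL [487.6  61.2   0. ]
div [580.5 -16.   15. ]
divR [575.1 -61.4  15. ]
wall [641.8  -5.1  15. ]
wallend [534.4   3.8  15. ]
nTR [ 558.3 -345.5   15. ]
nBR [ 407.6 -298.5    0. ]
nTL [ 570.8 -301.1   15. ]
nBL [ 423.8 -248.5    0. ]
ndivL [ 522.3 -291.4   15. ]
ndivR [ 513.3 -327.2   15. ]
```

View pics/ov_top.png

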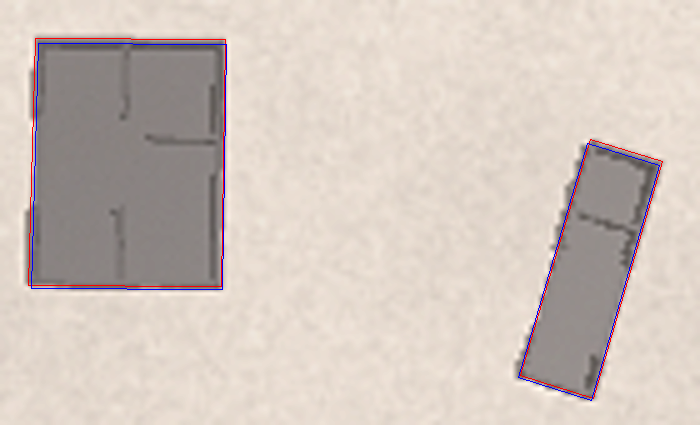

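View pics/ov_side.png

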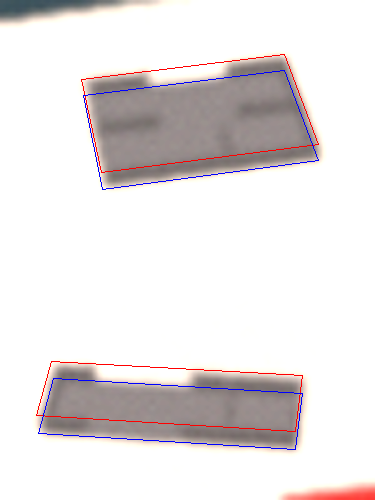

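The overlays agree with both trays to about 2 mm. Wide tray is at (564,-5) with yaw -1.7°, and narrow tray at (489,-298.5) with yaw -18.6°. I'll start with the oximeter at (563,295), turned 11.5°.

```bash
python3 -m jog '[{"dx":0.036,"dy":-0.03,"az":7.5,"grip":0.3},{"dx":0.036,"dy":-0.03,"az":7.5,"grip":0.3},{"dx":0.036,"dy":-0.03,"az":7.5,"grip":0.3},{"dx":0.036,"dy":-0.03,"az":7.5,"grip":0.3},{"dx":0.036,"dy":-0.03,"grip":0.3}]' 15
python3 -m jog '[{"dx":0.036,"dy":-0.03,"grip":0.3},{"dx":0.036,"dy":-0.03,"grip":0.3},{"dx":0.036,"dy":-0.03,"grip":0.3},{"dx":0.036,"dy":-0.03,"grip":0.3},{"dx":0.036,"dy":-0.03,"grip":0.3}]'
python3 -m jog '[{"grip":0.3},{"grip":0.3}]'
```

```text
schema error: expected keys ax, ay, az, dx, dy, dz, grip
schema error: expected keys ax, ay, az, dx, dy, dz, grip
schema error: expected keys ax, ay, az, dx, dy, dz, grip
```

```bash
python3 -m jog '[{"ax":0,"ay":0,"az":7.5,"dx":0.036,"dy":-0.03,"dz":0,"grip":0.3},{"ax":0,"ay":0,"az":7.5,"dx":0.036,"dy":-0.03,"dz":0,"grip":0.3},{"ax":0,"ay":0,"az":7.5,"dx":0.036,"dy":-0.03,"dz":0,"grip":0.3},{"ax":0,"ay":0,"az":7.5,"dx":0.036,"dy":-0.03,"dz":0,"grip":0.3},{"ax":0,"ay":0,"az":0,"dx":0.036,"dy":-0.03,"dz":0,"grip":0.3}]' 15
python3 -m jog '[{"ax":0,"ay":0,"az":0,"dx":0.036,"dy":-0.03,"dz":0,"grip":0.3},{"ax":0,"ay":0,"az":0,"dx":0.036,"dy":-0.03,"dz":0,"grip":0.3},{"ax":0,"ay":0,"az":0,"dx":0.036,"dy":-0.03,"dz":0,"grip":0.3},{"ax":0,"ay":0,"az":0,"dx":0.036,"dy":-0.03,"dz":0,"grip":0.3},{"ax":0,"ay":0,"az":0,"dx":0.036,"dy":-0.03,"dz":0,"grip":0.3}]'
python3 -m jog '[{"ax":0,"ay":0,"az":0,"dx":0,"dy":0,"dz":0,"grip":0.3},{"ax":0,"ay":0,"az":0,"dx":0,"dy":0,"dz":0,"grip":0.3}]'
```

```text
t: 0.6
ee_pos: [380.0, 440.9, 222.3]
orientation: [-180.0, -0.0, -168.3]
wrist_force: [0.6, 1.1, -0.4]
gripper_width: 0.677
grasp_force: 0.0
t: 1.1
ee_pos: [559.9, 291.0, 222.3]
orientation: [-180.0, -0.0, -168.5]
wrist_force: [0.5, 1.5, -0.5]
gripper_width: 0.651
grasp_force: 0.0
t: 1.3
ee_pos: [559.5, 291.2, 221.9]
orientation: [-180.0, -0.1, -168.7]
wrist_force: [-0.7, 1.2, 0.3]
gripper_width: 0.65
grasp_force: 0.0
```

```bash
python3 -m jog '[{"ax":0,"ay":0,"az":0,"dx":0.0035,"dy":0.0035,"dz":-0.048,"grip":0.3},{"ax":0,"ay":0,"az":0,"dx":0,"dy":0,"dz":-0.048,"grip":0.3},{"ax":0,"ay":0,"az":0,"dx":0,"dy":0,"dz":-0.048,"grip":0.3},{"ax":0,"ay":0,"az":0,"dx":0,"dy":0,"dz":-0.039,"grip":0.3},{"ax":0,"ay":0,"az":0,"dx":0,"dy":0,"dz":-0.02,"grip":0.3}]'
python3 -m jog '[{"ax":0,"ay":0,"az":0,"dx":0,"dy":0,"dz":0,"grip":0.3},{"ax":0,"ay":0,"az":0,"dx":0,"dy":0,"dz":0,"grip":-1},{"ax":0,"ay":0,"az":0,"dx":0,"dy":0,"dz":0,"grip":-1},{"ax":0,"ay":0,"az":0,"dx":0,"dy":0,"dz":0,"grip":-1},{"ax":0,"ay":0,"az":0,"dx":0,"dy":0,"dz":0,"grip":-1}]' 15
python3 -m jog '[{"ax":0,"ay":0,"az":0,"dx":0,"dy":0,"dz":0,"grip":-1},{"ax":0,"ay":0,"az":0,"dx":0,"dy":0,"dz":0,"grip":-1},{"ax":0,"ay":0,"az":0,"dx":0,"dy":0,"dz":0,"grip":-1}]'
```

```text
t: 1.8
ee_pos: [558.9, 296.6, 15.4]
orientation: [-180.0, -0.3, -168.4]
wrist_force: [0.5, -0.3, -0.0]
gripper_width: 0.65
grasp_force: 0.0
t: 2.3
ee_pos: [563.0, 296.6, 20.9]
orientation: [179.9, 0.1, -168.5]
wrist_force: [-1.6, -0.1, 5.0]
gripper_width: 0.387
grasp_force: 15.0
t: 2.6
ee_pos: [563.0, 296.5, 20.9]
orientation: [179.9, 0.1, -168.6]
wrist_force: [-1.6, -0.8, 6.8]
gripper_width: 0.391
grasp_force: 15.0
```

```bash
python3 -m jog '[{"ax":0,"ay":0,"az":0,"dx":0,"dy":0,"dz":0.03,"grip":-1},{"ax":0,"ay":0,"az":0,"dx":0,"dy":0,"dz":0.045,"grip":-1},{"ax":0,"ay":0,"az":-4,"dx":-0.004,"dy":-0.04,"dz":0.03,"grip":-1},{"ax":0,"ay":0,"az":-4,"dx":-0.004,"dy":-0.04,"dz":0,"grip":-1},{"ax":0,"ay":0,"az":-5,"dx":-0.004,"dy":-0.04,"dz":0,"grip":-1}]'
python3 -m jog '[{"ax":0,"ay":0,"az":0,"dx":-0.004,"dy":-0.04,"dz":0,"grip":-1},{"ax":0,"ay":0,"az":0,"dx":-0.004,"dy":-0.04,"dz":0,"grip":-1},{"ax":0,"ay":0,"az":0,"dx":-0.004,"dy":-0.04,"dz":0,"grip":-1},{"ax":0,"ay":0,"az":0,"dx":-0.004,"dy":-0.04,"dz":0,"grip":-1},{"ax":0,"ay":0,"az":0,"dx":-0.003,"dy":-0.04,"dz":0,"grip":-1}]'
python3 -m jog '[{"ax":0,"ay":0,"az":0,"dx":0,"dy":-0.008,"dz":0,"grip":-1},{"ax":0,"ay":0,"az":0,"dx":0,"dy":0,"dz":0,"grip":-1},{"ax":0,"ay":0,"az":0,"dx":0,"dy":0,"dz":0,"grip":-1}]'
python3 - <<'E'
from h import *
cv2.imwrite("pics/t1.png",manip.camera("top")[:,:,::-1]);cv2.imwrite("pics/s1.png",manip.camera("side")[:,:,::-1])
a=cv2.imread("pics/t1.png")[120:260,80:280];b=cv2.imread("pics/s1.png")[120:260,170:300]
cv2.imwrite("pics/j1.png",np.hstack([cv2.resize(x,None,fx=2.4,fy=2.4,interpolation=2) for x in(a,b)]))
E
```

```text
t: 3.1
ee_pos: [550.7, 175.1, 126.0]
orientation: [179.9, 0.1, 178.3]
wrist_force: [0.7, -0.5, -1.5]
gripper_width: 0.39
grasp_force: 15.0
t: 3.6
ee_pos: [530.9, -25.4, 124.9]
orientation: [180.0, 0.0, 178.4]
wrist_force: [1.2, -0.6, -0.7]
gripper_width: 0.385
grasp_force: 15.0
t: 3.9
ee_pos: [531.5, -30.5, 124.6]
orientation: [180.0, 0.0, 178.5]
wrist_force: [0.1, 0.9, 0.5]
gripper_width: 0.39
grasp_force: 15.0
```

View pics/j1.png

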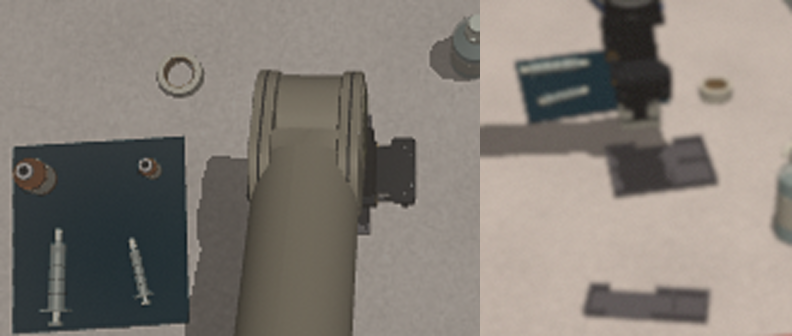

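The oximeter is in the gripper and hangs above the wide tray (side panel, ~(640,110)). The other four items haven't moved. I'll lower it now.

```bash
python3 -m jog '[{"ax":0,"ay":0,"az":0,"dx":0,"dy":-0.0015,"dz":-0.035,"grip":-1},{"ax":0,"ay":0,"az":0,"dx":0,"dy":0,"dz":-0.035,"grip":-1},{"ax":0,"ay":0,"az":0,"dx":0,"dy":0,"dz":-0.015,"grip":-1},{"ax":0,"ay":0,"az":0,"dx":0,"dy":0,"dz":-0.008,"grip":-1},{"ax":0,"ay":0,"az":0,"dx":0,"dy":0,"dz":-0.006,"grip":-1}]'
python3 -m jog '[{"ax":0,"ay":0,"az":0,"dx":0,"dy":0,"dz":-0.002,"grip":-1},{"ax":0,"ay":0,"az":0,"dx":0,"dy":0,"dz":-0.001,"grip":-1},{"ax":0,"ay":0,"az":0,"dx":0,"dy":0,"dz":0,"grip":-1},{"ax":0,"ay":0,"az":0,"dx":0,"dy":0,"dz":0,"grip":-1}]'
```

```text
t: 4.5
ee_pos: [531.6, -32.4, 25.2]
orientation: [180.0, -0.0, 178.5]
wrist_force: [0.3, 0.3, -0.5]
gripper_width: 0.389
grasp_force: 15.0
t: 4.9
ee_pos: [531.8, -33.3, 23.1]
orientation: [180.0, 0.1, 178.4]
wrist_force: [-0.4, 0.6, -0.1]
gripper_width: 0.389
grasp_force: 15.0
```

```bash
python3 -m jog '[{"ax":0,"ay":0,"az":0,"dx":0,"dy":0,"dz":-0.0015,"grip":-1},{"ax":0,"ay":0,"az":0,"dx":0,"dy":0,"dz":0,"grip":-1},{"ax":0,"ay":0,"az":0,"dx":0,"dy":0,"dz":0,"grip":0.1},{"ax":0,"ay":0,"az":0,"dx":0,"dy":0,"dz":0,"grip":0.1},{"ax":0,"ay":0,"az":0,"dx":0,"dy":0,"dz":0,"grip":0.1}]'
python3 -m jog '[{"ax":0,"ay":0,"az":0,"dx":0,"dy":0,"dz":0.01,"grip":0.1},{"ax":0,"ay":0,"az":0,"dx":0,"dy":0,"dz":0.02,"grip":0.1},{"ax":0,"ay":0,"az":0,"dx":0,"dy":0,"dz":0.04,"grip":0.1},{"ax":0,"ay":0,"az":0,"dx":0,"dy":0,"dz":0.04,"grip":0.1},{"ax":0,"ay":0,"az":0,"dx":0,"dy":0.03,"dz":0,"grip":0.1}]'
```

```text
t: 5.4
ee_pos: [531.4, -33.3, 21.0]
orientation: [180.0, 0.0, 178.4]
wrist_force: [-0.3, 0.6, -0.4]
gripper_width: 0.526
grasp_force: 0.0
t: 5.9
ee_pos: [534.5, -7.2, 137.3]
orientation: [-180.0, 0.5, 178.1]
wrist_force: [0.6, 0.7, -0.2]
gripper_width: 0.553
grasp_force: 0.0
```

```bash
python3 -m jog '[{"ax":0,"ay":0,"az":1.5,"dx":-0.012,"dy":0.044,"dz":0,"grip":0.1},{"ax":0,"ay":0,"az":0,"dx":-0.012,"dy":0.044,"dz":0,"grip":0.1},{"ax":0,"ay":0,"az":0,"dx":-0.012,"dy":0.044,"dz":0,"grip":0.1},{"ax":0,"ay":0,"az":0,"dx":-0.012,"dy":0.044,"dz":0,"grip":0.1},{"ax":0,"ay":0,"az":0,"dx":-0.012,"dy":0.044,"dz":0,"grip":0.1}]'
python3 -m jog '[{"ax":0,"ay":0,"az":0,"dx":-0.012,"dy":0.044,"dz":0,"grip":0.1},{"ax":0,"ay":0,"az":0,"dx":-0.012,"dy":0.044,"dz":-0.03,"grip":0.1},{"ax":0,"ay":0,"az":0,"dx":-0.012,"dy":0.043,"dz":-0.03,"grip":0.1},{"ax":0,"ay":0,"az":0,"dx":0,"dy":0,"dz":-0.02,"grip":0.1},{"ax":0,"ay":0,"az":0,"dx":0,"dy":0,"dz":0,"grip":0.1}]'
python3 -m jog '[{"ax":0,"ay":0,"az":0,"dx":0,"dy":0,"dz":0,"grip":0.1}]'
```

```text
t: 6.4
ee_pos: [470.8, 218.3, 132.0]
orientation: [180.0, 0.1, 179.9]
wrist_force: [1.6, 1.4, -0.7]
gripper_width: 0.551
grasp_force: 0.0
t: 6.9
ee_pos: [435.2, 340.6, 53.4]
orientation: [-179.8, -0.2, -179.9]
wrist_force: [0.0, -0.5, 0.3]
gripper_width: 0.55
grasp_force: 0.0
t: 7.0
ee_pos: [437.9, 340.1, 56.5]
orientation: [-180.0, 0.0, 179.9]
wrist_force: [0.9, -0.1, 0.7]
gripper_width: 0.551
grasp_force: 0.0
```

```bash
python3 -m jog '[{"ax":0,"ay":0,"az":0,"dx":-0.001,"dy":0.008,"dz":-0.015,"grip":0.1},{"ax":0,"ay":0,"az":0,"dx":0,"dy":0,"dz":-0.015,"grip":0.1},{"ax":0,"ay":0,"az":0,"dx":0,"dy":0,"dz":-0.011,"grip":0.1},{"ax":0,"ay":0,"az":0,"dx":0,"dy":0,"dz":-0.006,"grip":0.1},{"ax":0,"ay":0,"az":0,"dx":0,"dy":0,"dz":0,"grip":0.1}]'
python3 -m jog '[{"ax":0,"ay":0,"az":0,"dx":0,"dy":0,"dz":0,"grip":0.1},{"ax":0,"ay":0,"az":0,"dx":0,"dy":0,"dz":0,"grip":0.1}]'
```

```text
t: 7.5
ee_pos: [435.8, 348.2, 7.5]
orientation: [-179.9, -0.1, 179.9]
wrist_force: [0.7, 0.3, 0.7]
gripper_width: 0.546
grasp_force: 0.0
t: 7.7
ee_pos: [436.6, 349.2, 9.2]
orientation: [180.0, 0.0, 179.9]
wrist_force: [0.3, -0.7, 0.1]
gripper_width: 0.546
grasp_force: 0.0
```

```bash
python3 -m jog '[{"ax":0,"ay":0,"az":0,"dx":0,"dy":-0.001,"dz":-0.0045,"grip":0.1},{"ax":0,"ay":0,"az":0,"dx":0,"dy":0,"dz":0,"grip":0.1},{"ax":0,"ay":0,"az":0,"dx":0,"dy":0,"dz":0,"grip":-1},{"ax":0,"ay":0,"az":0,"dx":0,"dy":0,"dz":0,"grip":-1},{"ax":0,"ay":0,"az":0,"dx":0,"dy":0,"dz":0,"grip":-1}]' 12
python3 -m jog '[{"ax":0,"ay":0,"az":0,"dx":0,"dy":0,"dz":0,"grip":-1},{"ax":0,"ay":0,"az":0,"dx":0,"dy":0,"dz":0,"grip":-1},{"ax":0,"ay":0,"az":0,"dx":0,"dy":0,"dz":0,"grip":-1}]'
```

```text
t: 8.2
ee_pos: [436.3, 348.0, 4.2]
orientation: [180.0, 0.0, 180.0]
wrist_force: [0.1, -0.2, 0.3]
gripper_width: 0.361
grasp_force: 0.0
t: 8.5
ee_pos: [436.2, 348.0, 4.2]
orientation: [180.0, 0.0, 179.9]
wrist_force: [-0.6, -0.2, 0.6]
gripper_width: 0.232
grasp_force: 12.0
```

```bash
python3 -m jog '[{"ax":0,"ay":0,"az":0,"dx":0,"dy":0,"dz":0.02,"grip":-1},{"ax":0,"ay":0,"az":0,"dx":0,"dy":0,"dz":0.035,"grip":-1},{"ax":0,"ay":0,"az":0,"dx":0,"dy":0,"dz":0.035,"grip":-1},{"ax":0,"ay":0,"az":-1.7,"dx":0.008,"dy":-0.02,"dz":0.01,"grip":-1},{"ax":0,"ay":0,"az":0,"dx":0.014,"dy":-0.035,"dz":0,"grip":-1}]'
python3 -m jog '[{"ax":0,"ay":0,"az":0,"dx":0.014,"dy":-0.035,"dz":0,"grip":-1},{"ax":0,"ay":0,"az":0,"dx":0.014,"dy":-0.035,"dz":0,"grip":-1},{"ax":0,"ay":0,"az":0,"dx":0.014,"dy":-0.035,"dz":0,"grip":-1},{"ax":0,"ay":0,"az":0,"dx":0.014,"dy":-0.035,"dz":0,"grip":-1},{"ax":0,"ay":0,"az":0,"dx":0.014,"dy":-0.035,"dz":0,"grip":-1}]'
python3 -m jog '[{"ax":0,"ay":0,"az":0,"dx":0.014,"dy":-0.035,"dz":0,"grip":-1},{"ax":0,"ay":0,"az":0,"dx":0.014,"dy":-0.035,"dz":0,"grip":-1},{"ax":0,"ay":0,"az":0,"dx":0.01,"dy":-0.022,"dz":0,"grip":-1},{"ax":0,"ay":0,"az":0,"dx":0,"dy":0,"dz":0,"grip":-1},{"ax":0,"ay":0,"az":0,"dx":0,"dy":0,"dz":0,"grip":-1}]'
```

```text
t: 9.0
ee_pos: [458.4, 295.0, 106.0]
orientation: [179.8, 0.1, 178.4]
wrist_force: [0.9, -1.0, -1.2]
gripper_width: 0.236
grasp_force: 12.0
t: 9.5
ee_pos: [528.3, 115.6, 103.7]
orientation: [-180.0, -0.0, 178.2]
wrist_force: [-0.2, 0.2, -0.6]
gripper_width: 0.239
grasp_force: 12.0
t: 10.0
ee_pos: [565.8, 25.2, 103.5]
orientation: [-180.0, -0.1, 178.1]
wrist_force: [-0.6, 0.6, -0.3]
gripper_width: 0.237
grasp_force: 12.0
```

```bash
python3 -m jog '[{"ax":0,"ay":0,"az":0,"dx":-0.001,"dy":0.001,"dz":-0.035,"grip":-1},{"ax":0,"ay":0,"az":0,"dx":0,"dy":0,"dz":-0.03,"grip":-1},{"ax":0,"ay":0,"az":0,"dx":0,"dy":0,"dz":-0.015,"grip":-1},{"ax":0,"ay":0,"az":0,"dx":0,"dy":0,"dz":-0.007,"grip":-1},{"ax":0,"ay":0,"az":0,"dx":0,"dy":0,"dz":-0.005,"grip":-1}]'
python3 -m jog '[{"ax":0,"ay":0,"az":0,"dx":0,"dy":0,"dz":-0.003,"grip":-1},{"ax":0,"ay":0,"az":0,"dx":0,"dy":0,"dz":-0.002,"grip":-1},{"ax":0,"ay":0,"az":0,"dx":0,"dy":0,"dz":0,"grip":-1},{"ax":0,"ay":0,"az":0,"dx":0,"dy":0,"dz":0,"grip":-1}]'
```

```text
t: 10.5
ee_pos: [565.4, 27.4, 12.3]
orientation: [180.0, 0.0, 178.3]
wrist_force: [-0.4, 0.2, -0.1]
gripper_width: 0.233
grasp_force: 12.0
t: 10.9
ee_pos: [565.6, 27.0, 7.6]
orientation: [180.0, 0.0, 178.2]
wrist_force: [0.7, -0.1, -0.2]
gripper_width: 0.238
grasp_force: 12.0
```

```bash
python3 -m jog '[{"ax":0,"ay":0,"az":0,"dx":0,"dy":0,"dz":-0.0022,"grip":-1},{"ax":0,"ay":0,"az":0,"dx":0,"dy":0,"dz":0,"grip":-1},{"ax":0,"ay":0,"az":0,"dx":0,"dy":0,"dz":0,"grip":-0.24},{"ax":0,"ay":0,"az":0,"dx":0,"dy":0,"dz":0,"grip":-0.24},{"ax":0,"ay":0,"az":0,"dx":0,"dy":0,"dz":0,"grip":-0.24}]'
python3 -m jog '[{"ax":0,"ay":0,"az":0,"dx":0,"dy":0,"dz":0.01,"grip":-0.24},{"ax":0,"ay":0,"az":0,"dx":0,"dy":0,"dz":0.02,"grip":-0.24},{"ax":0,"ay":0,"az":0,"dx":0,"dy":0,"dz":0.04,"grip":-0.24},{"ax":0,"ay":0,"az":0,"dx":0,"dy":0,"dz":0.04,"grip":0.5},{"ax":0,"ay":0,"az":0,"dx":0,"dy":0,"dz":0.02,"grip":0.5}]'
python3 -m jog '[{"ax":0,"ay":0,"az":0,"dx":0,"dy":0.044,"dz":0,"grip":0.5},{"ax":0,"ay":0,"az":0,"dx":0,"dy":0.044,"dz":0,"grip":0.5},{"ax":0,"ay":0,"az":0,"dx":0,"dy":0.044,"dz":0,"grip":0.5},{"ax":0,"ay":0,"az":0,"dx":0,"dy":0.044,"dz":0,"grip":0.5},{"ax":0,"ay":0,"az":0,"dx":0,"dy":0.044,"dz":0,"grip":0.5}]'
python3 -m jog '[{"ax":0,"ay":0,"az":0,"dx":0,"dy":0.044,"dz":0,"grip":0.5},{"ax":0,"ay":0,"az":0,"dx":0,"dy":0.044,"dz":0,"grip":0.5},{"ax":0,"ay":0,"az":0,"dx":0,"dy":0.041,"dz":0,"grip":0.5},{"ax":0,"ay":0,"az":0,"dx":0,"dy":0,"dz":0,"grip":0.5},{"ax":0,"ay":0,"az":0,"dx":0,"dy":0,"dz":0,"grip":0.5}]'
python3 - <<'E'
from h import *
cv2.imwrite("pics/t2.png",manip.camera("top")[:,:,::-1]);cv2.imwrite("pics/s2.png",manip.camera("side")[:,:,::-1])
a=cv2.imread("pics/t2.png")[155:235,185:255];b=cv2.imread("pics/s2.png")[125:205,170:290]
cv2.imwrite("pics/j2.png",cv2.convertScaleAbs(np.hstack([cv2.resize(x,None,fx=4.2,fy=4.2,interpolation=2) for x in(a,b)]),alpha=1.5))
E
```

```text
t: 11.4
ee_pos: [565.1, 26.9, 4.8]
orientation: [180.0, -0.0, 178.2]
wrist_force: [0.6, -0.4, 0.1]
gripper_width: 0.365
grasp_force: 0.0
t: 11.9
ee_pos: [566.6, 26.9, 139.3]
orientation: [179.9, 0.3, 178.2]
wrist_force: [0.8, 0.0, -0.9]
gripper_width: 0.484
grasp_force: 0.0
t: 12.4
ee_pos: [565.1, 248.6, 135.9]
orientation: [180.0, 0.0, 178.2]
wrist_force: [0.8, 0.6, 0.5]
gripper_width: 0.742
grasp_force: 0.0
t: 12.9
ee_pos: [564.7, 376.9, 135.1]
orientation: [-180.0, -0.0, 178.4]
wrist_force: [0.7, 0.2, -0.7]
gripper_width: 0.751
grasp_force: 0.0
```

View pics/j2.png

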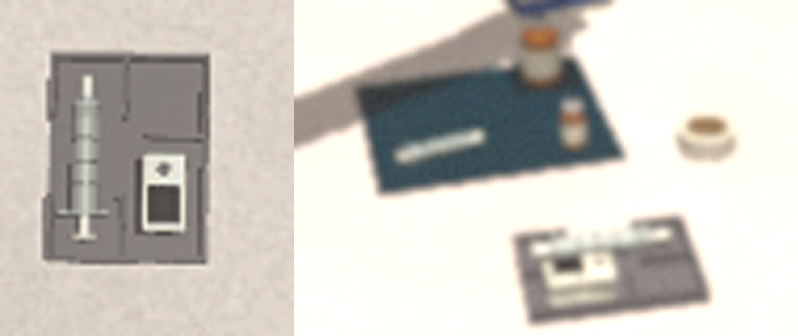

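The oximeter and large syringe both sit properly in their compartments: the syringe spans crop (87,75)-(85,240), the oximeter spans (140..187,155..232) with its display up. The large vial is next.

```bash
python3 -m jog '[{"ax":0,"ay":0,"az":1.6,"dx":0.0015,"dy":-0.002,"dz":-0.03,"grip":0.5},{"ax":0,"ay":0,"az":0,"dx":0,"dy":0,"dz":-0.03,"grip":0.5},{"ax":0,"ay":0,"az":0,"dx":0,"dy":0,"dz":-0.025,"grip":0.5},{"ax":0,"ay":0,"az":0,"dx":0,"dy":0,"dz":-0.015,"grip":0.5},{"ax":0,"ay":0,"az":0,"dx":0,"dy":0,"dz":-0.008,"grip":0.5}]'
python3 -m jog '[{"ax":0,"ay":0,"az":0,"dx":0,"dy":0,"dz":0,"grip":0.5},{"ax":0,"ay":0,"az":0,"dx":0,"dy":0,"dz":0,"grip":0.3},{"ax":0,"ay":0,"az":0,"dx":0,"dy":0,"dz":0,"grip":0.2},{"ax":0,"ay":0,"az":0,"dx":0,"dy":0,"dz":0,"grip":0.1},{"ax":0,"ay":0,"az":0,"dx":0,"dy":0,"dz":0,"grip":0}]' 20
python3 -m jog '[{"ax":0,"ay":0,"az":0,"dx":0,"dy":0,"dz":0,"grip":-0.1},{"ax":0,"ay":0,"az":0,"dx":0,"dy":0,"dz":0,"grip":-1},{"ax":0,"ay":0,"az":0,"dx":0,"dy":0,"dz":0,"grip":-1},{"ax":0,"ay":0,"az":0,"dx":0,"dy":0,"dz":0,"grip":-1}]'
```

```text
t: 13.5
ee_pos: [566.8, 372.5, 26.0]
orientation: [-179.9, -0.0, 179.8]
wrist_force: [0.2, 0.9, 0.3]
gripper_width: 0.753
grasp_force: 0.0
t: 14.0
ee_pos: [567.0, 374.2, 27.5]
orientation: [180.0, 0.0, 179.9]
wrist_force: [0.6, -0.9, 0.4]
gripper_width: 0.544
grasp_force: 0.0
t: 14.4
ee_pos: [566.8, 374.0, 27.1]
orientation: [180.0, 0.0, 179.8]
wrist_force: [-0.1, -0.8, 3.2]
gripper_width: 0.481
grasp_force: 20.0
```

```bash
python3 -m jog '[{"ax":0,"ay":0,"az":0,"dx":0,"dy":0,"dz":0.01,"grip":-1},{"ax":0,"ay":0,"az":0,"dx":0,"dy":0,"dz":0.025,"grip":-1},{"ax":0,"ay":0,"az":0,"dx":0,"dy":0,"dz":0.025,"grip":-1},{"ax":0,"ay":0,"az":0,"dx":0,"dy":-0.008,"dz":0.02,"grip":-1},{"ax":0,"ay":0,"az":0,"dx":0.002,"dy":-0.018,"dz":0,"grip":-1}]'
python3 -m jog '[{"ax":0,"ay":0,"az":0,"dx":0.003,"dy":-0.03,"dz":0,"grip":-1},{"ax":0,"ay":0,"az":0,"dx":0.004,"dy":-0.036,"dz":0,"grip":-1},{"ax":0,"ay":0,"az":0,"dx":0.004,"dy":-0.036,"dz":0,"grip":-1},{"ax":0,"ay":0,"az":0,"dx":0.004,"dy":-0.036,"dz":0,"grip":-1},{"ax":0,"ay":0,"az":0,"dx":0.004,"dy":-0.036,"dz":0,"grip":-1}]'
python3 -m jog '[{"ax":0,"ay":0,"az":0,"dx":0.004,"dy":-0.036,"dz":0,"grip":-1},{"ax":0,"ay":0,"az":0,"dx":0.004,"dy":-0.036,"dz":0,"grip":-1},{"ax":0,"ay":0,"az":0,"dx":0.004,"dy":-0.036,"dz":0,"grip":-1},{"ax":0,"ay":0,"az":0,"dx":0.004,"dy":-0.036,"dz":0,"grip":-1},{"ax":0,"ay":0,"az":0,"dx":0.003,"dy":-0.03,"dz":0,"grip":-1}]'
python3 -m jog '[{"ax":0,"ay":0,"az":0,"dx":0.002,"dy":-0.02,"dz":0,"grip":-1},{"ax":0,"ay":0,"az":0,"dx":0.001,"dy":-0.01,"dz":0,"grip":-1},{"ax":0,"ay":0,"az":0,"dx":0,"dy":-0.005,"dz":0,"grip":-1},{"ax":0,"ay":0,"az":0,"dx":0,"dy":0,"dz":0,"grip":-1},{"ax":0,"ay":0,"az":0,"dx":0,"dy":0,"dz":0,"grip":-1}]'
```

```text
t: 14.9
ee_pos: [569.5, 350.2, 110.5]
orientation: [179.8, 0.2, 180.0]
wrist_force: [0.1, 1.1, -1.0]
gripper_width: 0.474
grasp_force: 20.0
t: 15.4
ee_pos: [587.2, 171.1, 106.1]
orientation: [-180.0, -0.1, 179.8]
wrist_force: [1.2, 0.0, -1.2]
gripper_width: 0.481
grasp_force: 20.0
t: 15.9
ee_pos: [605.9, -3.6, 106.2]
orientation: [-180.0, -0.1, 179.7]
wrist_force: [-0.0, 0.7, -1.3]
gripper_width: 0.476
grasp_force: 20.0
t: 16.4
ee_pos: [609.6, -33.6, 106.7]
orientation: [180.0, -0.0, 179.9]
wrist_force: [-0.1, 1.1, -0.6]
gripper_width: 0.476
grasp_force: 20.0
```

Lower it by 78.5 mm to about z 28.

```bash
python3 -m jog '[{"ax":0,"ay":0,"az":0,"dx":0.0005,"dy":-0.0005,"dz":-0.02,"grip":-1},{"ax":0,"ay":0,"az":0,"dx":0,"dy":0,"dz":-0.025,"grip":-1},{"ax":0,"ay":0,"az":0,"dx":0,"dy":0,"dz":-0.015,"grip":-1},{"ax":0,"ay":0,"az":0,"dx":0,"dy":0,"dz":-0.008,"grip":-1},{"ax":0,"ay":0,"az":0,"dx":0,"dy":0,"dz":-0.004,"grip":-1}]'
python3 -m jog '[{"ax":0,"ay":0,"az":0,"dx":0,"dy":0,"dz":-0.003,"grip":-1},{"ax":0,"ay":0,"az":0,"dx":0,"dy":0,"dz":-0.0015,"grip":-1},{"ax":0,"ay":0,"az":0,"dx":0,"dy":0,"dz":0,"grip":-1},{"ax":0,"ay":0,"az":0,"dx":0,"dy":0,"dz":0,"grip":-1}]'
```

```text
t: 16.9
ee_pos: [610.1, -35.0, 34.4]
orientation: [180.0, -0.0, 179.9]
wrist_force: [0.2, -0.8, -1.2]
gripper_width: 0.476
grasp_force: 20.0
t: 17.3
ee_pos: [610.5, -35.6, 30.9]
orientation: [180.0, 0.0, 179.8]
wrist_force: [0.2, 0.3, 0.0]
gripper_width: 0.478
grasp_force: 20.0
```

```bash
python3 -m jog '[{"ax":0,"ay":0,"az":0,"dx":0,"dy":0,"dz":-0.0015,"grip":-1},{"ax":0,"ay":0,"az":0,"dx":0,"dy":0,"dz":-0.001,"grip":-1},{"ax":0,"ay":0,"az":0,"dx":0,"dy":0,"dz":0,"grip":-1},{"ax":0,"ay":0,"az":0,"dx":0,"dy":0,"dz":0,"grip":-1}]'
python3 -m jog '[{"ax":0,"ay":0,"az":0,"dx":0,"dy":0,"dz":0,"grip":0},{"ax":0,"ay":0,"az":0,"dx":0,"dy":0,"dz":0,"grip":0.1},{"ax":0,"ay":0,"az":0,"dx":0,"dy":0,"dz":0,"grip":0.2},{"ax":0,"ay":0,"az":0,"dx":0,"dy":0,"dz":0,"grip":0.25},{"ax":0,"ay":0,"az":0,"dx":0,"dy":0,"dz":0,"grip":0.25}]'
python3 -m jog '[{"ax":0,"ay":0,"az":0,"dx":0,"dy":0,"dz":0.01,"grip":0.25},{"ax":0,"ay":0,"az":0,"dx":0,"dy":0,"dz":0.025,"grip":0.25},{"ax":0,"ay":0,"az":0,"dx":0,"dy":0,"dz":0.04,"grip":0.25},{"ax":0,"ay":0,"az":0,"dx":0,"dy":0,"dz":0.04,"grip":0.25},{"ax":0,"ay":0,"az":0,"dx":-0.01,"dy":0.03,"dz":0.01,"grip":0.1}]'
```

```text
t: 17.7
ee_pos: [610.4, -35.5, 28.1]
orientation: [180.0, 0.0, 179.8]
wrist_force: [-1.2, 0.4, 2.4]
gripper_width: 0.479
grasp_force: 20.0
t: 18.2
ee_pos: [610.2, -35.6, 27.9]
orientation: [180.0, -0.0, 179.8]
wrist_force: [-0.2, -0.7, 0.9]
gripper_width: 0.615
grasp_force: 0.0
t: 18.7
ee_pos: [603.0, -10.2, 158.8]
orientation: [-179.9, 0.5, 179.5]
wrist_force: [0.4, -0.6, -1.1]
gripper_width: 0.59
grasp_force: 0.0
```

```bash
python3 -m jog '[{"ax":0,"ay":0,"az":3,"dx":-0.02,"dy":0.031,"dz":0,"grip":0},{"ax":0,"ay":0,"az":3,"dx":-0.02,"dy":0.031,"dz":0,"grip":0},{"ax":0,"ay":0,"az":3,"dx":-0.02,"dy":0.031,"dz":0,"grip":0},{"ax":0,"ay":0,"az":3,"dx":-0.02,"dy":0.031,"dz":0,"grip":0},{"ax":0,"ay":0,"az":1.8,"dx":-0.02,"dy":0.031,"dz":0,"grip":0}]'
python3 -m jog '[{"ax":0,"ay":0,"az":0,"dx":-0.02,"dy":0.031,"dz":-0.03,"grip":0},{"ax":0,"ay":0,"az":0,"dx":-0.02,"dy":0.031,"dz":-0.03,"grip":0},{"ax":0,"ay":0,"az":0,"dx":-0.02,"dy":0.031,"dz":-0.03,"grip":0},{"ax":0,"ay":0,"az":0,"dx":0,"dy":0,"dz":0,"grip":0},{"ax":0,"ay":0,"az":0,"dx":0,"dy":0,"dz":0,"grip":0}]'
python3 -m jog '[{"ax":0,"ay":0,"az":0,"dx":0,"dy":0,"dz":0,"grip":0}]'
```

```text
t: 19.2
ee_pos: [499.5, 150.5, 153.9]
orientation: [180.0, 0.1, -166.2]
wrist_force: [-0.9, 0.8, -0.0]
gripper_width: 0.499
grasp_force: 0.0
t: 19.7
ee_pos: [439.9, 242.7, 63.1]
orientation: [-180.0, -0.0, -166.3]
wrist_force: [0.4, -0.2, 0.3]
gripper_width: 0.503
grasp_force: 0.0
t: 19.8
ee_pos: [441.6, 241.8, 64.1]
orientation: [180.0, 0.1, -166.4]
wrist_force: [0.9, 0.5, 0.2]
gripper_width: 0.497
grasp_force: 0.0
```

```bash
python3 -m jog '[{"ax":0,"ay":0,"az":0,"dx":-0.001,"dy":0,"dz":-0.02,"grip":0},{"ax":0,"ay":0,"az":0,"dx":0,"dy":0,"dz":-0.017,"grip":0},{"ax":0,"ay":0,"az":0,"dx":0,"dy":0,"dz":-0.01,"grip":0},{"ax":0,"ay":0,"az":0,"dx":0,"dy":0,"dz":-0.006,"grip":0},{"ax":0,"ay":0,"az":0,"dx":0,"dy":0,"dz":-0.003,"grip":0}]'
python3 -m jog '[{"ax":0,"ay":0,"az":0,"dx":0,"dy":0,"dz":0,"grip":0},{"ax":0,"ay":0,"az":0,"dx":0,"dy":0,"dz":0,"grip":0}]'
```

```text
t: 20.3
ee_pos: [439.8, 242.1, 7.1]
orientation: [180.0, 0.0, -166.4]
wrist_force: [0.4, 0.9, -0.3]
gripper_width: 0.499
grasp_force: 0.0
t: 20.5
ee_pos: [439.7, 242.6, 7.5]
orientation: [180.0, 0.0, -166.4]
wrist_force: [0.7, -0.0, 0.1]
gripper_width: 0.498
grasp_force: 0.0
```

```bash
python3 -m jog '[{"ax":0,"ay":0,"az":0,"dx":0,"dy":0,"dz":-0.0035,"grip":0},{"ax":0,"ay":0,"az":0,"dx":0,"dy":0,"dz":0,"grip":0},{"ax":0,"ay":0,"az":0,"dx":0,"dy":0,"dz":0,"grip":-1},{"ax":0,"ay":0,"az":0,"dx":0,"dy":0,"dz":0,"grip":-1},{"ax":0,"ay":0,"az":0,"dx":0,"dy":0,"dz":0,"grip":-1}]' 10
python3 -m jog '[{"ax":0,"ay":0,"az":0,"dx":0,"dy":0,"dz":0,"grip":-1},{"ax":0,"ay":0,"az":0,"dx":0,"dy":0,"dz":0,"grip":-1},{"ax":0,"ay":0,"az":0,"dx":0,"dy":0,"dz":0,"grip":-1},{"ax":0,"ay":0,"az":0,"dx":0,"dy":0,"dz":0,"grip":-1}]'
```

```text
t: 21.0
ee_pos: [439.2, 242.5, 3.5]
orientation: [180.0, 0.0, -166.3]
wrist_force: [0.1, -0.2, -0.2]
gripper_width: 0.309
grasp_force: 0.0
t: 21.4
ee_pos: [439.2, 242.4, 3.4]
orientation: [180.0, 0.0, -166.4]
wrist_force: [-0.6, -0.2, 0.6]
gripper_width: 0.154
grasp_force: 10.0
```

```bash
python3 -m jog '[{"ax":0,"ay":0,"az":0,"dx":0,"dy":0,"dz":0.02,"grip":-1},{"ax":0,"ay":0,"az":0,"dx":0.005,"dy":0,"dz":0.035,"grip":-1},{"ax":0,"ay":0,"az":0,"dx":0.01,"dy":-0.01,"dz":0.035,"grip":-1},{"ax":0,"ay":0,"az":-4,"dx":0.015,"dy":-0.03,"dz":0.01,"grip":-1},{"ax":0,"ay":0,"az":-4,"dx":0.02,"dy":-0.04,"dz":0,"grip":-1}]'
python3 -m jog '[{"ax":0,"ay":0,"az":-4,"dx":0.015,"dy":-0.042,"dz":0,"grip":-1},{"ax":0,"ay":0,"az":-4,"dx":0.015,"dy":-0.042,"dz":0,"grip":-1},{"ax":0,"ay":0,"az":-4,"dx":0,"dy":-0.042,"dz":0,"grip":-1},{"ax":0,"ay":0,"az":-4,"dx":0,"dy":-0.042,"dz":0,"grip":-1},{"ax":0,"ay":0,"az":-4,"dx":0,"dy":-0.042,"dz":0,"grip":-1}]'
python3 -m jog '[{"ax":0,"ay":0,"az":-4,"dx":0,"dy":-0.042,"dz":0,"grip":-1},{"ax":0,"ay":0,"az":0,"dx":0,"dy":-0.042,"dz":0,"grip":-1},{"ax":0,"ay":0,"az":0,"dx":-0.015,"dy":-0.042,"dz":0,"grip":-1},{"ax":0,"ay":0,"az":0,"dx":-0.015,"dy":-0.042,"dz":0,"grip":-1},{"ax":0,"ay":0,"az":0,"dx":-0.011,"dy":-0.042,"dz":0,"grip":-1}]'
python3 -m jog '[{"ax":0,"ay":0,"az":0,"dx":-0.01,"dy":-0.03,"dz":0,"grip":-1},{"ax":0,"ay":0,"az":0,"dx":0,"dy":-0.004,"dz":0,"grip":-1},{"ax":0,"ay":0,"az":0,"dx":0,"dy":0,"dz":0,"grip":-1},{"ax":0,"ay":0,"az":0,"dx":0,"dy":0,"dz":0,"grip":-1}]'
```

```text
t: 21.9
ee_pos: [490.4, 163.9, 105.8]
orientation: [179.9, 0.2, -174.3]
wrist_force: [0.7, 0.0, -0.9]
gripper_width: 0.155
grasp_force: 10.0
t: 22.4
ee_pos: [519.0, -49.2, 103.5]
orientation: [180.0, 0.0, 165.5]
wrist_force: [-0.2, 0.6, -0.1]
gripper_width: 0.158
grasp_force: 10.0
t: 22.9
ee_pos: [477.1, -259.2, 103.4]
orientation: [180.0, -0.0, 161.6]
wrist_force: [1.4, -0.1, 0.3]
gripper_width: 0.154
grasp_force: 10.0
t: 23.3
ee_pos: [468.8, -290.2, 103.2]
orientation: [180.0, -0.0, 161.7]
wrist_force: [1.2, 0.0, 0.2]
gripper_width: 0.158
grasp_force: 10.0
```

```bash
python3 -m jog '[{"ax":0,"ay":0,"az":0,"dx":0,"dy":-0.0005,"dz":-0.035,"grip":-1},{"ax":0,"ay":0,"az":0,"dx":0,"dy":0,"dz":-0.03,"grip":-1},{"ax":0,"ay":0,"az":0,"dx":0,"dy":0,"dz":-0.015,"grip":-1},{"ax":0,"ay":0,"az":0,"dx":0,"dy":0,"dz":-0.007,"grip":-1},{"ax":0,"ay":0,"az":0,"dx":0,"dy":0,"dz":-0.005,"grip":-1}]'
python3 -m jog '[{"ax":0,"ay":0,"az":0,"dx":0,"dy":0,"dz":-0.002,"grip":-1},{"ax":0,"ay":0,"az":0,"dx":0,"dy":0,"dz":0,"grip":-1},{"ax":0,"ay":0,"az":0,"dx":0,"dy":0,"dz":0,"grip":-1},{"ax":0,"ay":0,"az":0,"dx":0,"dy":0,"dz":0,"grip":-1}]'
```

```text
t: 23.8
ee_pos: [468.8, -291.7, 11.6]
orientation: [180.0, 0.0, 161.7]
wrist_force: [-0.5, -0.3, 0.5]
gripper_width: 0.153
grasp_force: 10.0
t: 24.2
ee_pos: [468.6, -292.3, 10.0]
orientation: [180.0, 0.1, 161.6]
wrist_force: [-0.1, -0.7, -0.2]
gripper_width: 0.156
grasp_force: 10.0
```

```bash
python3 -m jog '[{"ax":0,"ay":0,"az":0,"dx":0,"dy":0.0005,"dz":-0.0035,"grip":-1},{"ax":0,"ay":0,"az":0,"dx":0,"dy":0,"dz":-0.002,"grip":-1},{"ax":0,"ay":0,"az":0,"dx":0,"dy":0,"dz":0,"grip":-1},{"ax":0,"ay":0,"az":0,"dx":0,"dy":0,"dz":0,"grip":-1}]'
python3 -m jog '[{"ax":0,"ay":0,"az":0,"dx":0,"dy":0,"dz":0,"grip":-0.4},{"ax":0,"ay":0,"az":0,"dx":0,"dy":0,"dz":0,"grip":-0.4},{"ax":0,"ay":0,"az":0,"dx":0,"dy":0,"dz":0,"grip":-0.4},{"ax":0,"ay":0,"az":0,"dx":0,"dy":0,"dz":0.01,"grip":-0.4},{"ax":0,"ay":0,"az":0,"dx":0,"dy":0,"dz":0.025,"grip":-0.4}]'
python3 -m jog '[{"ax":0,"ay":0,"az":0,"dx":0,"dy":0,"dz":0.045,"grip":-0.2},{"ax":0,"ay":0,"az":0,"dx":0,"dy":0,"dz":0.045,"grip":0},{"ax":0,"ay":0,"az":4,"dx":0.015,"dy":0.03,"dz":0.02,"grip":0},{"ax":0,"ay":0,"az":4,"dx":0.015,"dy":0.044,"dz":0,"grip":0},{"ax":0,"ay":0,"az":4,"dx":0.015,"dy":0.044,"dz":0,"grip":0}]'
python3 -m jog '[{"ax":0,"ay":0,"az":4,"dx":0.015,"dy":0.044,"dz":0,"grip":0},{"ax":0,"ay":0,"az":2.5,"dx":0.015,"dy":0.044,"dz":0,"grip":0},{"ax":0,"ay":0,"az":0,"dx":0.015,"dy":0.044,"dz":0,"grip":0},{"ax":0,"ay":0,"az":0,"dx":0.01,"dy":0.044,"dz":0,"grip":0},{"ax":0,"ay":0,"az":0,"dx":0.007,"dy":0.044,"dz":0,"grip":0}]'
python3 -m jog '[{"ax":0,"ay":0,"az":0,"dx":0,"dy":0.044,"dz":0,"grip":0},{"ax":0,"ay":0,"az":0,"dx":0,"dy":0.044,"dz":0,"grip":0},{"ax":0,"ay":0,"az":0,"dx":0,"dy":0.044,"dz":0,"grip":0},{"ax":0,"ay":0,"az":0,"dx":0,"dy":0.044,"dz":0,"grip":0},{"ax":0,"ay":0,"az":0,"dx":0,"dy":0,"dz":0,"grip":0}]'
python3 -m jog '[{"ax":0,"ay":0,"az":0,"dx":0,"dy":0,"dz":0,"grip":0}]'
python3 - <<'E'
from h import *
cv2.imwrite("pics/t3.png",manip.camera("top")[:,:,::-1]);cv2.imwrite("pics/s3.png",manip.camera("side")[:,:,::-1])
a=cv2.imread("pics/t3.png")[155:245,190:325];b=cv2.imread("pics/s3.png")[125:265,190:290]
cv2.imwrite("pics/j3.png",cv2.convertScaleAbs(np.hstack([cv2.resize(a,(540,360),interpolation=2),cv2.resize(b,(257,360),interpolation=2)]),alpha=1.5))
E
```

```text
t: 24.6
ee_pos: [468.4, -291.5, 4.0]
orientation: [180.0, 0.0, 161.7]
wrist_force: [-0.6, 1.4, 4.2]
gripper_width: 0.158
grasp_force: 10.0
t: 25.1
ee_pos: [466.9, -290.9, 38.1]
orientation: [180.0, -0.2, 161.6]
wrist_force: [0.6, -0.5, 0.5]
gripper_width: 0.294
grasp_force: 0.0
t: 25.6
ee_pos: [513.9, -172.8, 150.8]
orientation: [-180.0, 0.2, 173.7]
wrist_force: [1.2, -0.3, -0.1]
gripper_width: 0.494
grasp_force: 0.0
t: 26.1
ee_pos: [575.7, 48.1, 149.8]
orientation: [-180.0, 0.1, -179.9]
wrist_force: [0.7, 0.7, -0.1]
gripper_width: 0.5
grasp_force: 0.0
t: 26.6
ee_pos: [573.3, 230.4, 149.3]
orientation: [179.8, -0.0, -179.3]
wrist_force: [-0.8, -0.3, 0.5]
gripper_width: 0.5
grasp_force: 0.0
t: 26.7
ee_pos: [574.9, 223.4, 149.3]
orientation: [-180.0, 0.0, -179.7]
wrist_force: [0.1, -1.2, -0.1]
gripper_width: 0.499
grasp_force: 0.0
```

View pics/j3.png

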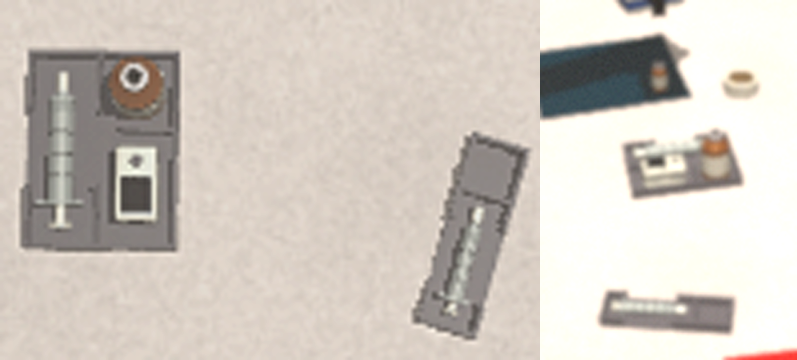

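The wide tray is complete: the vial stands in its square cell at (135,85). The small syringe lies in the narrow trough, from (478,210) to (452,310). Only the small vial is left.

```bash
python3 -m jog '[{"ax":0,"ay":0,"az":0,"dx":0.001,"dy":0.0015,"dz":-0.04,"grip":0},{"ax":0,"ay":0,"az":0,"dx":0,"dy":0,"dz":-0.03,"grip":0},{"ax":0,"ay":0,"az":0,"dx":0,"dy":0,"dz":-0.01,"grip":0},{"ax":0,"ay":0,"az":0,"dx":0,"dy":0,"dz":0,"grip":0},{"ax":0,"ay":0,"az":0,"dx":0,"dy":0,"dz":0,"grip":0}]'

```

```text
t: 27.3
ee_pos: [577.2, 223.6, 70.5]
orientation: [180.0, 0.1, -179.9]
wrist_force: [-0.1, 0.0, 0.5]
gripper_width: 0.501
grasp_force: 0.0
```

```bash
python3 -m jog '[{"ax":0,"ay":0,"az":0,"dx":-0.001,"dy":0.002,"dz":-0.018,"grip":0},{"ax":0,"ay":0,"az":0,"dx":0,"dy":0,"dz":-0.018,"grip":0},{"ax":0,"ay":0,"az":0,"dx":0,"dy":0,"dz":-0.01,"grip":0},{"ax":0,"ay":0,"az":0,"dx":0,"dy":0,"dz":-0.005,"grip":0},{"ax":0,"ay":0,"az":0,"dx":0,"dy":0,"dz":-0.001,"grip":0}]' 12
python3 -m jog '[{"ax":0,"ay":0,"az":0,"dx":0,"dy":0,"dz":0,"grip":0},{"ax":0,"ay":0,"az":0,"dx":0,"dy":0,"dz":0,"grip":0}]'
```

```text
t: 27.8
ee_pos: [575.6, 226.0, 17.4]
orientation: [180.0, 0.0, -179.9]
wrist_force: [-1.1, -0.6, -0.0]
gripper_width: 0.496
grasp_force: 0.0
t: 28.0
ee_pos: [575.8, 226.1, 17.8]
orientation: [180.0, 0.1, -179.9]
wrist_force: [0.4, 0.2, -0.5]
gripper_width: 0.501
grasp_force: 0.0
```

```bash
python3 -m jog '[{"ax":0,"ay":0,"az":0,"dx":0,"dy":0,"dz":0,"grip":-0.1},{"ax":0,"ay":0,"az":0,"dx":0,"dy":0,"dz":0,"grip":-0.2},{"ax":0,"ay":0,"az":0,"dx":0,"dy":0,"dz":0,"grip":-0.3},{"ax":0,"ay":0,"az":0,"dx":0,"dy":0,"dz":0,"grip":-0.4},{"ax":0,"ay":0,"az":0,"dx":0,"dy":0,"dz":0,"grip":-0.5}]' 12
python3 -m jog '[{"ax":0,"ay":0,"az":0,"dx":0,"dy":0,"dz":0,"grip":-1},{"ax":0,"ay":0,"az":0,"dx":0,"dy":0,"dz":0,"grip":-1},{"ax":0,"ay":0,"az":0,"dx":0,"dy":0,"dz":0,"grip":-1}]'
```

```text
t: 28.5
ee_pos: [575.2, 226.0, 16.9]
orientation: [180.0, -0.0, -179.9]
wrist_force: [-0.3, 0.6, -0.0]
gripper_width: 0.29
grasp_force: 0.0
t: 28.8
ee_pos: [575.2, 226.0, 16.9]
orientation: [180.0, 0.0, -179.8]
wrist_force: [-1.2, 0.8, -0.6]
gripper_width: 0.271
grasp_force: 12.0
```

```bash
python3 -m jog '[{"ax":0,"ay":0,"az":0,"dx":0,"dy":0,"dz":0.01,"grip":-1},{"ax":0,"ay":0,"az":0,"dx":0,"dy":0,"dz":0.025,"grip":-1},{"ax":0,"ay":0,"az":0,"dx":0,"dy":0,"dz":0.03,"grip":-1},{"ax":0,"ay":0,"az":0,"dx":0,"dy":-0.008,"dz":0.025,"grip":-1},{"ax":0,"ay":0,"az":-1.5,"dx":0,"dy":-0.02,"dz":0.015,"grip":-1}]'
python3 -m jog '[{"ax":0,"ay":0,"az":-2,"dx":-0.002,"dy":-0.032,"dz":0,"grip":-1},{"ax":0,"ay":0,"az":-2,"dx":-0.002,"dy":-0.038,"dz":0,"grip":-1},{"ax":0,"ay":0,"az":-2,"dx":-0.002,"dy":-0.038,"dz":0,"grip":-1},{"ax":0,"ay":0,"az":-2,"dx":-0.002,"dy":-0.038,"dz":0,"grip":-1},{"ax":0,"ay":0,"az":-2,"dx":-0.002,"dy":-0.038,"dz":0,"grip":-1}]'
python3 -m jog '[{"ax":0,"ay":0,"az":-2,"dx":-0.003,"dy":-0.038,"dz":0,"grip":-1},{"ax":0,"ay":0,"az":-2,"dx":-0.003,"dy":-0.038,"dz":0,"grip":-1},{"ax":0,"ay":0,"az":-2,"dx":-0.003,"dy":-0.038,"dz":0,"grip":-1},{"ax":0,"ay":0,"az":-1,"dx":-0.003,"dy":-0.038,"dz":0,"grip":-1},{"ax":0,"ay":0,"az":0,"dx":-0.003,"dy":-0.038,"dz":0,"grip":-1}]'
python3 -m jog '[{"ax":0,"ay":0,"az":0,"dx":-0.003,"dy":-0.038,"dz":0,"grip":-1},{"ax":0,"ay":0,"az":0,"dx":-0.003,"dy":-0.035,"dz":0,"grip":-1},{"ax":0,"ay":0,"az":0,"dx":-0.002,"dy":-0.028,"dz":0,"grip":-1},{"ax":0,"ay":0,"az":0,"dx":-0.001,"dy":-0.018,"dz":0,"grip":-1},{"ax":0,"ay":0,"az":0,"dx":0,"dy":-0.01,"dz":0,"grip":-1}]'
python3 -m jog '[{"ax":0,"ay":0,"az":0,"dx":0,"dy":-0.005,"dz":0,"grip":-1},{"ax":0,"ay":0,"az":0,"dx":0,"dy":0,"dz":0,"grip":-1},{"ax":0,"ay":0,"az":0,"dx":0,"dy":0,"dz":0,"grip":-1}]'
```

```text
t: 29.3
ee_pos: [575.7, 199.6, 124.7]
orientation: [179.9, 0.1, 178.8]
wrist_force: [-0.8, -0.3, 0.4]
gripper_width: 0.274
grasp_force: 12.0
t: 29.8
ee_pos: [564.4, 10.9, 122.0]
orientation: [-180.0, -0.0, 168.4]
wrist_force: [0.1, -0.6, -0.5]
gripper_width: 0.266
grasp_force: 12.0
t: 30.3
ee_pos: [548.9, -178.8, 122.1]
orientation: [180.0, -0.0, 161.5]
wrist_force: [0.5, 0.4, 0.3]
gripper_width: 0.269
grasp_force: 12.0
t: 30.8
ee_pos: [539.4, -308.1, 121.9]
orientation: [-180.0, -0.0, 161.4]
wrist_force: [0.3, 1.0, -0.0]
gripper_width: 0.274
grasp_force: 12.0
t: 31.1
ee_pos: [541.5, -308.9, 121.8]
orientation: [180.0, -0.0, 161.7]
wrist_force: [0.5, 0.0, -0.0]
gripper_width: 0.271
grasp_force: 12.0
```

```bash
python3 -m jog '[{"ax":0,"ay":0,"az":0,"dx":0,"dy":-0.007,"dz":-0.025,"grip":-1},{"ax":0,"ay":0,"az":0,"dx":0,"dy":0,"dz":-0.03,"grip":-1},{"ax":0,"ay":0,"az":0,"dx":0,"dy":0,"dz":-0.022,"grip":-1},{"ax":0,"ay":0,"az":0,"dx":0,"dy":0,"dz":-0.01,"grip":-1},{"ax":0,"ay":0,"az":0,"dx":0,"dy":0,"dz":-0.005,"grip":-1}]'
python3 -m jog '[{"ax":0,"ay":0,"az":0,"dx":0,"dy":0,"dz":-0.003,"grip":-1},{"ax":0,"ay":0,"az":0,"dx":0,"dy":0,"dz":0,"grip":-1},{"ax":0,"ay":0,"az":0,"dx":0,"dy":0,"dz":0,"grip":-1},{"ax":0,"ay":0,"az":0,"dx":0,"dy":0,"dz":0,"grip":-1}]'
```

```text
t: 31.6
ee_pos: [541.2, -316.1, 29.2]
orientation: [180.0, -0.1, 161.7]
wrist_force: [0.6, -0.6, -0.8]
gripper_width: 0.27
grasp_force: 12.0
t: 32.0
ee_pos: [541.7, -317.3, 27.7]
orientation: [180.0, 0.1, 161.6]
wrist_force: [-0.4, -0.4, -0.2]
gripper_width: 0.267
grasp_force: 12.0
```

```bash
python3 -m jog '[{"ax":0,"ay":0,"az":0,"dx":-0.0005,"dy":0.001,"dz":-0.005,"grip":-1},{"ax":0,"ay":0,"az":0,"dx":0,"dy":0,"dz":-0.003,"grip":-1},{"ax":0,"ay":0,"az":0,"dx":0,"dy":0,"dz":-0.0015,"grip":-1},{"ax":0,"ay":0,"az":0,"dx":0,"dy":0,"dz":0,"grip":-1},{"ax":0,"ay":0,"az":0,"dx":0,"dy":0,"dz":0,"grip":-1}]'
```

```text
t: 32.5
ee_pos: [540.7, -315.9, 17.8]
orientation: [180.0, -0.0, 161.7]
wrist_force: [-2.5, 2.1, 6.8]
gripper_width: 0.268
grasp_force: 12.0
```

Contact force is 6.8 N, so the vial is seated. I'll release it and retreat.

```bash
python3 -m jog '[{"ax":0,"ay":0,"az":0,"dx":0,"dy":0,"dz":0,"grip":-0.4},{"ax":0,"ay":0,"az":0,"dx":0,"dy":0,"dz":0,"grip":-0.3},{"ax":0,"ay":0,"az":0,"dx":0,"dy":0,"dz":0,"grip":-0.2},{"ax":0,"ay":0,"az":0,"dx":0,"dy":0,"dz":0,"grip":-0.1},{"ax":0,"ay":0,"az":0,"dx":0,"dy":0,"dz":0,"grip":-0.1}]'
python3 -m jog '[{"ax":0,"ay":0,"az":0,"dx":0,"dy":0,"dz":0.01,"grip":-0.1},{"ax":0,"ay":0,"az":0,"dx":0,"dy":0,"dz":0.025,"grip":-0.1},{"ax":0,"ay":0,"az":0,"dx":0,"dy":0,"dz":0.04,"grip":-0.1},{"ax":0,"ay":0,"az":0,"dx":0,"dy":0,"dz":0.04,"grip":-0.1},{"ax":0,"ay":0,"az":0,"dx":0,"dy":0,"dz":0.04,"grip":-0.1}]'
python3 -m jog '[{"ax":0,"ay":0,"az":0,"dx":-0.01,"dy":0.04,"dz":0.01,"grip":-0.1},{"ax":0,"ay":0,"az":0,"dx":-0.01,"dy":0.04,"dz":0,"grip":-0.1},{"ax":0,"ay":0,"az":0,"dx":-0.01,"dy":0.04,"dz":0,"grip":-0.1},{"ax":0,"ay":0,"az":0,"dx":0,"dy":0.03,"dz":0,"grip":-0.1},{"ax":0,"ay":0,"az":0,"dx":0,"dy":0,"dz":0,"grip":-0.1}]'
python3 -m jog '[{"ax":0,"ay":0,"az":0,"dx":0,"dy":0,"dz":0,"grip":-0.1},{"ax":0,"ay":0,"az":0,"dx":0,"dy":0,"dz":0,"grip":-0.1}]'
python3 - <<'E'
from h import *
cv2.imwrite("pics/t4.png",manip.camera("top")[:,:,::-1]);cv2.imwrite("pics/s4.png",manip.camera("side")[:,:,::-1])
a=cv2.imread("pics/t4.png")[155:245,190:325];b=cv2.imread("pics/s4.png")[165:265,200:285]
cv2.imwrite("pics/j4.png",cv2.convertScaleAbs(np.hstack([cv2.resize(a,(500,333),interpolation=2),cv2.resize(b,(283,333),interpolation=2)]),alpha=1.5))
E
```

```text
t: 33.0
ee_pos: [540.7, -316.1, 17.3]
orientation: [180.0, -0.0, 161.6]
wrist_force: [0.1, -0.2, 0.5]
gripper_width: 0.432
grasp_force: 0.0
t: 33.5
ee_pos: [540.5, -316.1, 174.9]
orientation: [-180.0, 0.0, 161.6]
wrist_force: [1.9, -0.5, 0.0]
gripper_width: 0.449
grasp_force: 0.0
t: 34.0
ee_pos: [511.3, -161.3, 183.4]
orientation: [179.9, 0.0, 162.0]
wrist_force: [0.9, -0.1, 0.1]
gripper_width: 0.451
grasp_force: 0.0
t: 34.2
ee_pos: [510.6, -167.4, 182.9]
orientation: [-180.0, 0.0, 161.6]
wrist_force: [0.5, -0.0, 0.8]
gripper_width: 0.452
grasp_force: 0.0
```

View pics/j4.png

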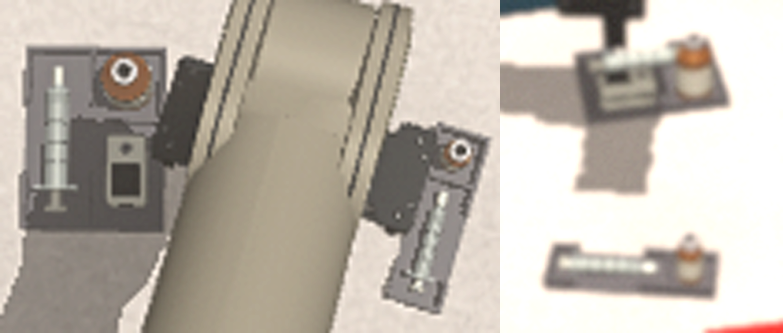

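All five items are in their compartments, both vials are upright (top-view caps at (124,70) and (458,150)), and the arm is clear. I'll check the offsets before handing in.

```bash
python3 - <<'E'
from h import *
def loc(u,v,z,c,yaw):
    p=ray("top",(u+.5)/3.7-.5+190,(v+.5)/3.7-.5+155,z)[:2]-c;a=np.deg2rad(-yaw)
    return (np.array([[np.cos(a),-np.sin(a)],[np.sin(a),np.cos(a)]])@p).round(1)
W=((564,-5),-1.7);N=((489,-298.5),-18.6)
print("LV",loc(124,70,76,*W),"want 47,-28; SV",loc(458,150,51,*N),"want 55,0; ox",loc(126,172,35,*W),"want -31,-28")
print("LS",loc(58,66,13,*W),loc(55,208,13,*W),"mid want ~-1.5,31; SS",loc(441,195,10,*N),loc(418,286,10,*N),"mid want -22,0")
E
```

```text
LV [ 47.2 -28.5] want 47,-28; SV [53.7  2.3] want 55,0; ox [-32.6 -29.1] want -31,-28
LS [63.4 33.3] [-61.   32.7] mid want ~-1.5,31; SS [19.5  2.3] [-61.6  -0.7] mid want -22,0
```

```bash
python3 -c "
from bench import manip
print(manip.hand_in())"
```

```text
the job is handed in; nothing more can be done
None
```

I handed the job in at about 34 s of the 128 s allowed; my last measurement put all five items within about 3 mm of target, with vials standing and oximeter display up, but the hand-in returned no verdict.

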